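Gauge on its stand, then swap the octave mechanism and key cup

ROBOT

A 6-joint arm with a two-finger parallel gripper is mounted at the origin on the work surface. World frame = base frame: x ahead of the robot, y to its left, z up, the work surface at z = 0. Lengths are in m, angles in rad, forces in N, time in s.
With the tool pointing down it reaches from about 0.35 to 0.975 m from the base axis. Payload 4.9 kg.
Tool frame: the origin (TCP) lies on the mounting face of the last link; the fingertips stand 173 mm ahead of it and the grasp point (between the pads) lies ctrl.pinch_z ahead of it (ctrl.pinch_z is the distance from the TCP to the grasp point, in m); z points along the fingers, y is the line along which they close (so a half turn about z gives the same grasp; the last joint's range is limited). The gripper opens to 85 mm and grips with 20 to 120 N. Pads are 22 mm wide; open, the fingers measure 114 mm over their backs; the gripper's body (76 mm by 85 mm) begins 54 mm behind the grasp point. The pads swing forward as they close: fully open they stand 13 mm farther back than shut.
Start: joints at [-1.228, 0.053, 1.613, -0, 1.476, -0.119], TCP at [0.278, -0.56, 0.405] pointing down, gripper open.
Joint ranges: [-3.01, 3.01], [-1.01, 2.22], [0.06, 2.58], [-1.02, 4.17], [0.09, 2.62], [-3.14, 3.14]. Speed limits (rad/s): [2.57, 2.57, 3.14, 3.14, 3.14, 3.14].

INTERFACE

Orientations are given as a rotation vector (axis times angle).
In Python, from station import telemetry, eyes, ctrl gives the robot as it stands.
- The arm moves only by the tool apply_moves, never from a script. Its argument "plan" is a list of rows, each a list of 5 numbers: the finger opening in m, from 0 to 0.0854, then the shift along the tool's x, y, z in m, then the turn about the tool's z in rad. In form: [[jaw, x, y, z, roll], ...]. A call has 1 to 12 rows; each row is the pose to reach, as a shift and turn from the pose commanded when the call began, along the tool's axes at that moment; what a row does not reach only later rows make up. A row lasts 1/12 s, in which the tool goes at most 41.7 mm and 7.16 degrees, less where a joint would pass 70% of its speed; a pose out of reach is approached as far as the arm can. A call with a gripper value outside its range is refused whole. The fingers move at their own pace and stop on an object; "newtons" is the grip in N (left out, the last holds). Time passes only in rows, so rows that repeat a pose let the fingers close. It gives the time, the measured TCP pose, the force, the opening and the grip force at its end, in the units of the state.
- telemetry.get_obs(): the state, without advancing time (a new reading comes with each control period).
- eyes.get_image(name): name is "scene" or "top" or "wrist"; returns a dict with "img" (480x640x3 uint8, blue, green, red), "range_z" (480x640 float32, m along the optical axis (not along the pixel's ray), 0 where there is no reading), "K" (3x3 intrinsics, pixels), "dist_coeffs" ([k1, k2, p1, p2, k3] as OpenCV has them; the pictures are not rectified), "pose" (4x4, takes a point from camera to world coordinates); the wrist camera has in their place "hand_eye" (4x4, takes a point from camera to tool coordinates, whose origin is the TCP and whose axes are the flange's). Camera axes: x right, y down, z forward; pixel columns grow to the right and rows downward; lengths in m; the calibration is good to about 2 mm. A picture is of the moment at which its call begins: read the wrist's pose just before it.
- ctrl.finish_job(): hands the job in; it is judged then, once.
Trained networks look in a picture, given as the dict that the camera call returned (one of the last four; its "shot" number tells which), for a name from the list of things; names that differ only in an ending like _2 or _b are one class to them, and where a whole thing is asked for, a point or a joint stands for the part that bears it (a point fixed in the world has none). Each returns a list of dicts, best first, with "confidence" (0 to 1); they miss things now and then, are a little off and sometimes report something else, mostly with a low value. They report only what shows in the picture. A call takes as long as a camera call. They do not tell look-alikes from the thing itself.
- eyes.search_frame(thing, picture): "box" ([left, top, right, bottom] in pixels, round what is visible of it).
- eyes.outline_of(thing, picture): "region" (480x640 bool, what is visible of it) and "box" ([left, top, right, bottom] in pixels, round what is visible of it).
- eyes.tip_of(thing, picture): "point" ([column, row] in pixels: a listed point, or the origin of a listed thing).
The state is a dict: "t": time; "q": joint angles; "dq": joint speeds; "effort": joint torques, N m; "tool_pos": TCP position; "tool_rot": TCP orientation; "contact_force": force on the tool from outside, world axes, zero at the start; "wrist_torque": the same for the moment, N m; "opening": finger opening in m; "grip_force": force on a finger pad.
Only numpy, scipy, OpenCV 4.12 (cv2) and the standard library are available. Lean on these libraries where they do the work, as an engineer would, in place of code of your own. Each camera call takes 0.05 s, during which the arm holds its last target. There are 200 camera calls.

TASK

First move the spring gauge plate off the cork board onto the sloped stand, lying flat on the slope, centred, with one long edge resting against the bottom lip, and let go. The brass octave mechanism and the nickel key cup then lie on each other's boards: swap them, setting one aside on the cleared cork board (let go of it there, near the middle) while the other goes to its own board, so that the octave mechanism ends the right way up in the middle of the green board, lengthwise along its white stripe, and the key cup ends dome up in the middle of the red board's white ring. Do not let these two parts touch each other, leave the pliers and the bone burnisher where they lie, and let go of everything at the end.

Things in the scene. Friction and masses are not known exactly. Their poses are not given: they have to be found in the camera images.
- gauge_mid (a point): Spring gauge plate, loose, 0.1 kg: aluminium plate 64 mm (x) x 100 mm (y) x 5 mm with dark holes and slots; on its middle a black grip bar 36 mm (x) x 14 mm (y) rising 22 mm above the plate (27 mm overall), to grasp across its 14 mm. Point: the centre, 13.5 mm above the underside; z up. Starts flat on the cork board. Its two long edges are alike: either may go to the lip
- octave_mid (a point): Brass octave mechanism, loose, 0.09 kg: base 84 mm (x) x 22 mm (y) x 5 mm, 9 mm hinge tube along x above it (axis 15.5 mm up), thin levers, pearl button; at its middle a brass saddle block 32 mm (x) x 16 mm (y), top 24 mm above the underside, to grasp across its 16 mm. Point: the centre, 12 mm above the underside; z up. Starts on the red board
- keycup_mid (a point): Nickel key cup, loose, 0.06 kg, dome up: round cup, 44 mm diameter, upright sides 13 mm high, 19.5 mm to the tip of the bead on its dome; an arm 7 mm wide runs along +x to a 26 mm cross tube 53 mm from the cup's axis, clear of the board. Grasp the cup's sides across y. Point: on the cup's axis, 8 mm above the underside; z up. Starts on the green board
- green_board_top (a point): Green board 110 x 90 x 6 mm, fixed flat on the bench (nothing can tip or push it). This point is the centre of its top face, 6 mm above the bench; x along the 110 mm side, z up. A white stripe 12 mm wide runs along x through its middle. Home of the octave mechanism
- red_board_top (a point): Red board 110 x 90 x 6 mm, fixed flat on the bench (nothing can tip or push it). This point is the centre of its top face, 6 mm above the bench; x along the 110 mm side, z up. A white ring of 60 mm diameter is painted round its middle. Home of the key cup
- cork_board_top (a point): Plain brown cork board 110 x 90 x 6 mm, fixed flat on the bench (nothing can tip or push it). This point is the centre of its top face, 6 mm above the bench; x along the 110 mm side, z up. The gauge lies on it at the start; afterwards it is the free spot
- stand_seat (a point): Fixed dark wood stand, white deck 120 mm wide sloping 25 deg (0.436 rad), dark lip standing 10 mm out of its lower edge, on the side away from the robot; top edge 57 mm over the bench. Point: mid-length of the corner where deck face meets lip, 22 mm over the bench; x up the slope (deck is 84 mm long), y along the lip, z square out of the deck. Slick: a plate let go slides to the lip
- pliers_mid (a point): Blued steel spring pliers, loose, 145 mm long, 53 mm over the handles, 11 mm high, on the far side of the boards; jaws point along its x. Point at mid-height. To be left alone
- burnisher_mid (a point): Bone burnisher, loose, cream-coloured flat stick 144 mm long (x) x 16 mm x 7 mm, flat on the bench. Point at its middle. To be left alone
Not all that is in view belongs to the job. Leave any purple look-alike of the part that bears keycup_mid alone. There is more than one size of the part that bears green_board_top; the job needs the smaller.

How it is judged:
On the way, in this order (a step that is already met when the one before it is completed fails the run):
1. the gauge plate lies on the slope against the lip, let go (x of gauge_mid in the frame of stand_seat between 0.026 and 0.04 m and y of gauge_mid in the frame of stand_seat between -0.02 and 0.02 m and z of gauge_mid in the frame of stand_seat between 0.008 and 0.019 m and angle between the z axis of gauge and the z axis of stand_seat, either way round below 0.12 rad and angle between the y axis of gauge and the y axis of stand_seat, either way round below 0.2 rad and contact force between the fingers and gauge below 0.1 N and linear speed of gauge below 0.02 m/s), for 0.2 s.
2. the octave mechanism or the key cup is set aside on the cork board, let go (((horizontal distance between octave_mid and cork_board_top below 0.035 m and z of octave_mid in the frame of cork_board_top between 0.007 and 0.017 m and angle between octave's own z axis and vertical below 0.15 rad and contact force between the fingers and octave below 0.1 N and linear speed of octave below 0.02 m/s) or (horizontal distance between keycup_mid and cork_board_top below 0.035 m and z of keycup_mid in the frame of cork_board_top between 0.003 and 0.013 m and angle between keycup's own z axis and vertical below 0.15 rad and contact force between the fingers and keycup below 0.1 N and linear speed of keycup below 0.02 m/s))), for 0.2 s.
3. the other one is on its own board while the first waits on the cork board (((horizontal distance between octave_mid and cork_board_top below 0.035 m and z of octave_mid in the frame of cork_board_top between 0.007 and 0.017 m and angle between each of octave, keycup's own z axis and vertical below 0.15 rad and contact force between the fingers and octave below 0.1 N and linear speed of each of octave, keycup below 0.02 m/s and horizontal distance between keycup_mid and red_board_top below 0.015 m and z of keycup_mid in the frame of red_board_top between 0.003 and 0.013 m and contact force between the fingers and keycup below 0.1 N) or (horizontal distance between keycup_mid and cork_board_top below 0.035 m and z of keycup_mid in the frame of cork_board_top between 0.003 and 0.013 m and angle between each of keycup, octave's own z axis and vertical below 0.15 rad and contact force between the fingers and keycup below 0.1 N and linear speed of each of keycup, octave below 0.02 m/s and horizontal distance between octave_mid and green_board_top below 0.015 m and z of octave_mid in the frame of green_board_top between 0.007 and 0.017 m and contact force between the fingers and octave below 0.1 N and angle between the x axis of octave and the x axis of green_board_top, either way round below 0.3 rad))), for 0.2 s.
At the end, for the whole second after the job is handed in: Gauge flat on the deck, long edge within 8 mm of the lip, within 20 mm sideways and 0.12 rad (0.2 along lip); octave mechanism upright on green, within 15 mm of the middle and 0.3 rad of the stripe; key cup dome up on red, within 15 mm of the middle; all let go and at rest (all of step 1 and horizontal distance between octave_mid and green_board_top below 0.015 m and z of octave_mid in the frame of green_board_top between 0.007 and 0.017 m and angle between each of octave, keycup's own z axis and vertical below 0.15 rad and contact force between the fingers and octave below 0.1 N and linear speed of each of octave, keycup below 0.02 m/s and angle between the x axis of octave and the x axis of green_board_top, either way round below 0.3 rad and horizontal distance between keycup_mid and red_board_top below 0.015 m and z of keycup_mid in the frame of red_board_top between 0.003 and 0.013 m and contact force between the fingers and keycup below 0.1 N); the robot touches nothing.
It fails at once if the octave mechanism and the key cup touch each other (contact force between octave and keycup above 0.3 N).
It fails at once if the pliers are shifted by more than 20 mm (distance of pliers_mid from where it was at the start of the episode above 0.02 m).
It fails at once if the burnisher is shifted by more than 20 mm (distance of burnisher_mid from where it was at the start of the episode above 0.02 m).
It also fails if it takes over 112 s, if anything falls off the work surface, if the arm or the gripper's body presses on something with over 40 N, if the wrist force passes 120 N, or if a joint passes its speed limit or range.

## Working session

There is one attempt and no reset: what is moved stays moved. The work goes in short steps, Python scripts to look and compute and a tool call to move; the robot and the scene stay as the last step left them, time stands still between calls to the robot, and variables do not carry over. Pictures are saved under pics/ and viewed, at most 18 in all, crops included, and the job is handed in when it is done.

Besides the shell and the picture viewer there is one more tool, called after "Call:" as name(argument=value, ...), one argument or row to a line, values as JSON. apply_moves: Moves the arm, as the interface text tells. Its arguments: {"type":"object","properties":{"plan":{"type":"array","items":{"type":"array","items":{"type":"number"}}},"newtons":{"type":"number"}},"required":["plan"]}

```bash
mkdir -p pics; cat > h.py <<'E'
import numpy as np, cv2
from scipy.spatial.transform import Rotation as R
from station import telemetry, eyes, ctrl
def pose():
    o=telemetry.get_obs(); T=np.eye(4); T[:3,:3]=R.from_rotvec(o['tool_rot']).as_matrix(); T[:3,3]=o['tool_pos']; return T
def shot(n):
    P=pose(); d=eyes.get_image(n)
    d['W']=d['pose'] if n!='wrist' else P@d['hand_eye']; return d
def ray(d,px):
    u=cv2.undistortPoints(np.array(px,float).reshape(-1,1,2),d['K'],np.array(d['dist_coeffs'],float)).reshape(-1,2)
    return np.c_[u,np.ones(len(u))]
def at_z(d,px,z):
    r=ray(d,px)@d['W'][:3,:3].T; o=d['W'][:3,3]; return o+r*((z-o[2])/r[:,2])[:,None]
def cloud(d,mask):
    v,u=np.nonzero(mask&(d['range_z']>0)); 
    p=ray(d,np.c_[u,v])*d['range_z'][v,u][:,None]; return p@d['W'][:3,:3].T+d['W'][:3,3]
def proj(d,P):
    T=np.linalg.inv(d['W']); return cv2.projectPoints(np.array(P,float).reshape(-1,3),cv2.Rodrigues(T[:3,:3])[0],T[:3,3],d['K'],np.array(d['dist_coeffs'],float))[0].reshape(-1,2)
E
python3 - <<'E'
from h import *
print(ctrl.pinch_z, np.round(pose(),3).tolist())
for n in ['top','scene']:
    d=shot(n); cv2.imwrite(f'pics/{n}0.png',d['img']); print(n,np.round(d['W'],3).tolist())
    if n=='top':
        for t in ['gauge_mid','octave_mid','keycup_mid','green_board_top','red_board_top','cork_board_top','stand_seat','pliers_mid','burnisher_mid']:
            z={'gauge_mid':.02,'octave_mid':.018,'keycup_mid':.014,'stand_seat':.022,'pliers_mid':.006,'burnisher_mid':.004}.get(t,.006)
            for r in eyes.tip_of(t,d)[:3]: print(t,round(r['confidence'],2),np.round(r['point']),np.round(at_z(d,r['point'],z),3))
E
```

```text
0.1547 [[0.895, 0.446, -0.001, 0.278], [0.446, -0.895, 0.002, -0.559], [0.0, -0.002, -1.0, 0.403], [0.0, 0.0, 0.0, 1.0]]
top [[-0.1, -0.975, 0.2, 0.347], [-0.995, 0.097, -0.026, 0.104], [0.006, -0.202, -0.979, 1.161], [0.0, 0.0, 0.0, 1.0]]
gauge_mid 0.69 [407. 216.] [[ 0.627 -0.126  0.02 ]]
octave_mid 0.92 [363. 271.] [[ 0.509 -0.009  0.018]]
keycup_mid 0.95 [300. 224.] [[0.635 0.123 0.014]]
keycup_mid 0.91 [186. 259.] [[0.578 0.39  0.014]]
keycup_mid 0.84 [269. 163.] [[0.792 0.183 0.014]]
green_board_top 0.65 [170. 360.] [[0.355 0.439 0.006]]
green_board_top 0.57 [298. 216.] [[0.658 0.125 0.006]]
green_board_top 0.32 [356. 274.] [[0.507 0.007 0.006]]
red_board_top 0.78 [359. 275.] [[0.504 0.    0.006]]
cork_board_top 0.76 [404. 212.] [[ 0.642 -0.124  0.006]]
stand_seat 0.66 [245. 286.] [[0.502 0.26  0.022]]
pliers_mid 0.95 [336. 155.] [[0.799 0.021 0.006]]
burnisher_mid 0.84 [463. 279.] [[ 0.471 -0.238  0.004]]
scene [[-0.651, 0.64, -0.407, 1.022], [0.759, 0.558, -0.336, 0.446], [0.012, -0.527, -0.85, 0.995], [0.0, 0.0, 0.0, 1.0]]
```

View pics/top0.png

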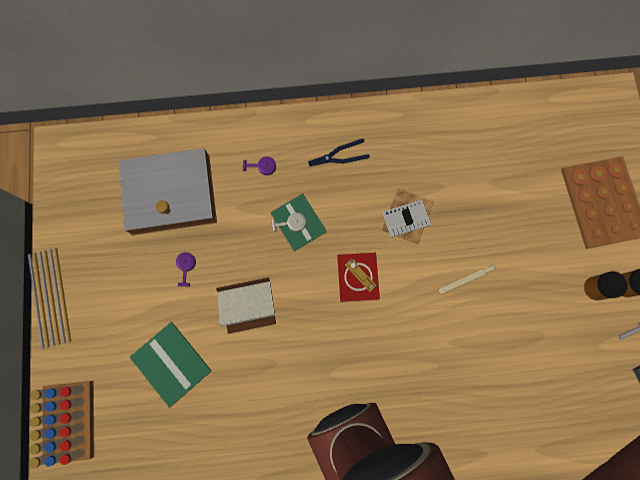

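View pics/scene0.png

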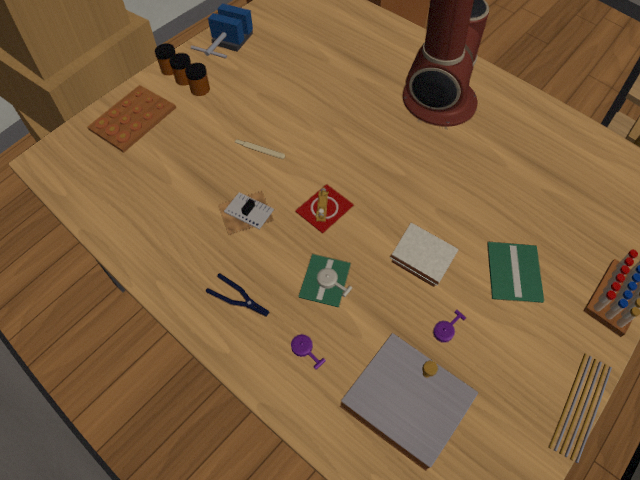

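The job's green board is the one under the nickel cup, at (298,222). The stand is at (246,303), the octave on red at (358,277), the gauge on cork at (407,216). The larger green board at (170,363) and the purple cups are decoys. Next is a closer look with the wrist camera.

Call:
apply_moves(
  plan=[
    [0.085,0.48,-0.42,-0.05,0],
    [0.085,0.48,-0.42,-0.05,0],
    [0.085,0.48,-0.42,-0.05,0],
    [0.085,0.48,-0.42,-0.05,0],
    [0.085,0.48,-0.42,-0.05,0],
    [0.085,0.48,-0.42,-0.05,0],
    [0.085,0.48,-0.42,-0.05,0],
    [0.085,0.48,-0.42,-0.05,0],
    [0.085,0.48,-0.42,-0.05,0],
    [0.085,0.48,-0.42,-0.05,0],
    [0.085,0.48,-0.42,-0.05,0],
    [0.085,0.48,-0.42,-0.05,0],
  ],
)

```text
t: 1.55
tool_pos: [0.4682, -0.0964, 0.4444]
tool_rot: [3.058, 0.719, 0.002]
contact_force: [0.9, -0.7, 0.1]
opening: 0.0853
grip_force: 0.0
```

Call:
apply_moves(
  plan=[
    [0.085,0.12,-0.11,-0.02,0],
    [0.085,0.12,-0.11,-0.02,0],
    [0.085,0.12,-0.11,-0.02,0],
    [0.085,0.12,-0.11,-0.02,0],
    [0.085,0.12,-0.11,-0.02,0],
    [0.085,0.12,-0.11,-0.02,0],
  ],
)

```text
t: 2.05
tool_pos: [0.5268, 0.0553, 0.4641]
tool_rot: [3.057, 0.725, 0.0]
contact_force: [0.1, -0.1, -0.3]
opening: 0.0851
grip_force: 0.0
```

```bash
python3 - <<'E'
from h import *
P=pose();print(np.round(P,3).tolist())
d=shot('wrist'); cv2.imwrite('pics/w1.png',d['img']); print(np.round(d['hand_eye'],3).tolist(),d['K'].tolist())
print(np.round(proj(d,[[.635,.123,.01],[.505,0,.01],[.64,-.125,.01],[.5,.26,.02]])))
E
```

```text
[[0.893, 0.449, 0.0, 0.527], [0.449, -0.893, -0.0, 0.055], [0.0, 0.0, -1.0, 0.464], [0.0, 0.0, 0.0, 1.0]]
[[-0.001, -0.96, -0.28, 0.072], [1.0, -0.001, -0.001, -0.0], [0.001, -0.28, 0.96, 0.032], [0.0, 0.0, 0.0, 1.0]] [[360.0164305030401, 0.0, 322.0909153857103], [0.0, 360.0164305030401, 233.8280768124236], [0.0, 0.0, 1.0]]
[[312.  77.]
 [355. 228.]
 [502. 176.]
 [149. 134.]]
```

View pics/w1.png

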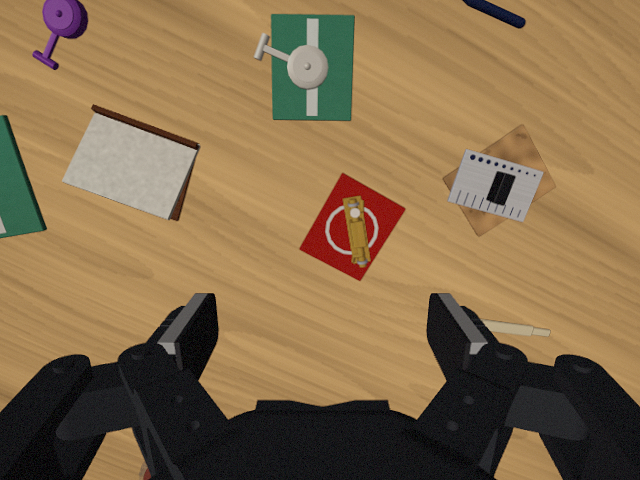

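Everything is in this wrist view: green board at (312,67) under the cup, red at (352,228), gauge on cork at (497,185), and the stand at (132,163) with its lip along the upper edge. I'll measure from this picture.

```bash
cat > m.py <<'E'
from h import *
def rect(P):
    (c,s,a)=cv2.minAreaRect((P[:,:2]*1000).astype(np.float32)); 
    if s[0]<s[1]: s=s[::-1]; a+=90
    a=(a+90)%180-90
    return 'c',np.round(c,1),'size',np.round(s,1),'longaxis deg',round(a,1)
def reg(d,t,z,k=3,near=None):
    for r in eyes.outline_of(t,d)[:k]:
        m=r['region'].astype(np.uint8); c=np.concatenate(cv2.findContours(m,0,1)[0])[:,0]
        P=at_z(d,c,z); print(t,round(r['confidence'],2),np.round(r['box']),*rect(P), 'zmed',np.round(np.median(cloud(d,r['region'])[:,2]),4))
def tips(d,t,z,k=3):
    for r in eyes.tip_of(t,d)[:k]: print('tip',t,round(r['confidence'],2),np.round(r['point'],1),np.round(at_z(d,r['point'],z),4))
E
python3 - <<'E'
from m import *
d=shot('wrist')
np.savez('w1.npz',**{k:d[k] for k in ['img','range_z','K','dist_coeffs','W']})
for t,z in [('gauge_mid',.011),('octave_mid',.011),('keycup_mid',.019),('green_board_top',.006),('red_board_top',.006),('cork_board_top',.006)]: reg(d,t,z)
for t,z in [('gauge_mid',.0195),('octave_mid',.018),('keycup_mid',.014),('stand_seat',.022),('green_board_top',.006),('red_board_top',.006),('cork_board_top',.006)]: tips(d,t,z)
h=cv2.cvtColor(d['img'],cv2.COLOR_BGR2HSV)
def big(m,near,z):
    n,l,s,c=cv2.connectedComponentsWithStats(m.astype(np.uint8)); i=max([i for i in range(1,n) if s[i,4]>800],key=lambda i:-np.hypot(*(c[i]-near)))
    cc=np.concatenate(cv2.findContours((l==i).astype(np.uint8),0,1)[0])[:,0]; print(near,*rect(at_z(d,cc,z)))
H,S,V=h[...,0],h[...,1],h[...,2]
big((H>60)&(H<90)&(S>80),(312,67),.006); big(((H<6)|(H>174))&(S>150),(352,228),.006)
# stand deck: plane fit
q=cloud(d,np.pad(np.ones((50,70),bool),((140,290),(100,470))))
A=np.c_[q[:,:2],np.ones(len(q))]; s,*_=np.linalg.lstsq(A,q[:,2],rcond=None); print('deck plane',s,'slope',np.degrees(np.arctan(np.hypot(*s[:2]))),'downhill dir',np.degrees(np.arctan2(-s[1],-s[0])), 'resid',np.std(A@s-q[:,2]))
E
```

```text
gauge_mid 0.66 [447. 150. 542. 220.] c [ 626.1 -123.9] size [101.9  65.1] longaxis deg -78.0 zmed 0.0103
octave_mid 0.95 [343. 193. 368. 266.] c [502.5  -4.4] size [90.1 24.5] longaxis deg 35.4 zmed 0.0238
keycup_mid 0.91 [31.  1. 86. 71.] c [558.  385.8] size [77.4 50.6] longaxis deg -0.9 zmed 0.0136
keycup_mid 0.7 [256.  32. 325.  87.] c [642.7 148.5] size [79.2 44.1] longaxis deg 82.5 zmed 0.0205
green_board_top 0.7 [268.  12. 352. 121.] c [643.9 127.4] size [110.2  90. ] longaxis deg 25.9 zmed 0.0053
red_board_top 0.95 [301. 171. 405. 278.] c [501.6   3.3] size [110.8  91. ] longaxis deg -2.5 zmed 0.005
red_board_top 0.22 [465.   0. 521.  26.] c [786.1 -22.7] size [70.  13.2] longaxis deg -83.6 zmed 0.0089
cork_board_top 0.73 [442. 123. 550. 237.] c [ 633.1 -128.1] size [111.3  91.1] longaxis deg -27.4 zmed 0.0051
cork_board_top 0.66 [445. 147. 544. 219.] c [ 626.2 -126.6] size [103.5  66. ] longaxis deg -78.5 zmed 0.0102
tip gauge_mid 0.81 [497.3 186.2] [[ 0.6253 -0.1238  0.0195]]
tip octave_mid 0.79 [357.4 230.2] [[ 0.5052 -0.0031  0.018 ]]
tip keycup_mid 0.76 [308.6  65.5] [[0.6434 0.1292 0.014 ]]
tip keycup_mid 0.68 [61.6 14.4] [[0.5757 0.3907 0.014 ]]
tip stand_seat 0.9 [144.6 131.4] [[0.5014 0.2628 0.022 ]]
tip stand_seat 0.54 [306.5  67.5] [[0.6397 0.1295 0.022 ]]
tip red_board_top 0.76 [353.1 229. ] [[ 5.017e-01 -3.000e-04  6.000e-03]]
(312, 67) c [643.7 127.3] size [108.5  88.2] longaxis deg 25.5
(352, 228) c [501.4   3.3] size [108.1  88.3] longaxis deg -2.4
deck plane [-0.46370387 -0.04681186  0.2665367 ] slope 24.98837903625556 downhill dir 5.764597461831063 resid 0.0008869037421860753
```

```bash
python3 - <<'E'
import cv2,numpy as np
i=np.load('w1.npz')['img']; a=cv2.resize(i[95:230,40:210],None,fx=3,fy=3); b=cv2.resize(i[110:245,430:570],None,fx=3,fy=3); 
cv2.imwrite('pics/c1.png',cv2.resize(np.hstack([a,b]),None,fx=.85,fy=.85))
E
```

```text
(no output)
```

View pics/c1.png

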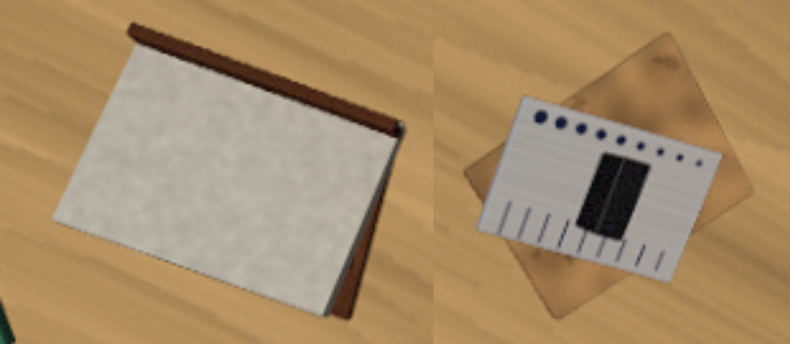

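Poses found: gauge centre (0.626, -0.124), long axis -78°. Seat corner about (0.502, 0.263), downhill at 5.8°. Now to grasp the gauge.

Call:
apply_moves(
  plan=[
    [0.085,0.008,0.204,0.2,0.256],
    [0.085,0.008,0.204,0.2,0.256],
    [0.085,0.008,0.204,0.2,0.256],
    [0.085,0.008,0.204,0.2,0.256],
    [0.085,0.008,0.204,0.2,0.256],
    [0.085,0.008,0.204,0.2,0.256],
    [0.085,0.008,0.204,0.2,0.256],
    [0.085,0.008,0.204,0.2,0.256],
    [0.085,0.008,0.204,0.2,0.256],
    [0.085,0.008,0.204,0.2,0.256],
  ],
)

```text
t: 3.63
tool_pos: [0.6247, -0.1254, 0.2643]
tool_rot: [-3.125, -0.323, -0.001]
contact_force: [0.3, 0.7, 0.4]
opening: 0.085
grip_force: 0.0
```

```bash
python3 - <<'E'
from m import *
P=pose();print(np.round(P,4).tolist(), np.degrees(np.arctan2(P[1,0],P[0,0])))
d=shot('wrist'); cv2.imwrite('pics/w2.png',d['img'])
reg(d,'gauge_mid',.011); tips(d,'gauge_mid',.0195); reg(d,'cork_board_top',.006)
E
```

```text
[[0.9789, 0.2043, 0.0004, 0.6247], [0.2043, -0.9789, 0.0002, -0.1254], [0.0005, -0.0001, -1.0, 0.2643], [0.0, 0.0, 0.0, 1.0]] 11.789747176404175
gauge_mid 0.92 [244. 193. 403. 291.] c [ 627.1 -125.1] size [99.8 65. ] longaxis deg -78.2 zmed 0.0102
tip gauge_mid 0.75 [323.5 247.5] [[ 0.6255 -0.1254  0.0195]]
cork_board_top 0.76 [231. 119. 436. 324.] c [ 634.  -129.8] size [110.1  90. ] longaxis deg -27.5 zmed 0.0051
```

View pics/w2.png

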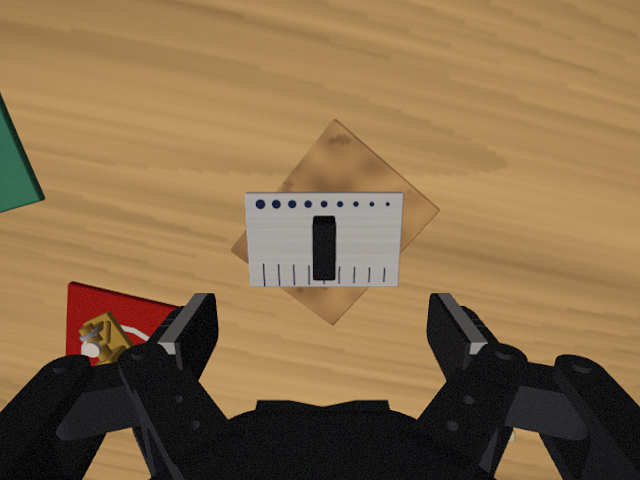

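The gauge is square to the fingers, with its bar at (324,248) midway between them. Descending and gripping.

Call:
apply_moves(
  plan=[
    [0.085,0.0015,0,0.04,0],
    [0.085,0.0015,0,0.074,0],
    [0.085,0.0015,0,0.074,0],
    [0.0,0.0015,0,0.074,0],
    [0.0,0.0015,0,0.074,0],
    [0.0,0.0015,0,0.074,0],
    [0.0,0.0015,0,0.074,0],
    [0.0,0.0015,0,0.074,0],
    [0.0,0.0015,0,0.074,0],
    [0.0,0.0015,0,0.074,0],
  ],
  newtons=25,
)

```text
t: 4.67
tool_pos: [0.6267, -0.1256, 0.1915]
tool_rot: [3.124, 0.323, 0.004]
contact_force: [0.3, -0.8, 4.6]
opening: 0.0133
grip_force: 25.7
```

Call:
apply_moves(
  plan=[
    [0.0,0,0,0,0],
    [0.0,0,0,0,0],
    [0.0,0,0,-0.04,0],
    [0.0,0,0,-0.08,0],
    [0.0,0,0,-0.12,0],
    [0.0,0,0,-0.12,0],
    [0.0,0,0,-0.12,0],
  ],
)

```text
t: 5.25
tool_pos: [0.627, -0.1256, 0.3137]
tool_rot: [3.122, 0.322, 0.01]
contact_force: [-0.8, -0.1, -1.6]
opening: 0.0134
grip_force: 24.9
```

```bash
python3 - <<'E'
from m import *
d=shot('wrist'); cv2.imwrite('pics/w3.png',d['img']); P=pose();print(np.round(P,4).tolist())
E
```

```text
[[0.9789, 0.2043, 0.0014, 0.626], [0.2043, -0.9789, -0.0004, -0.1253], [0.0013, 0.0006, -1.0, 0.3106], [0.0, 0.0, 0.0, 1.0]]
```

View pics/w3.png

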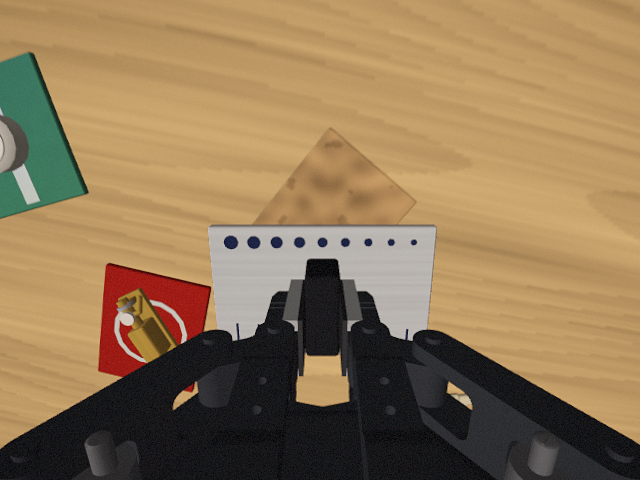

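The gauge is held level. Carrying it over the stand.

Call:
apply_moves(
  plan=[
    [0,-0.068,-0.408,0,0.105],
    [0,-0.068,-0.408,0,0.105],
    [0,-0.068,-0.408,0,0.105],
    [0,-0.068,-0.408,0,0.105],
    [0,-0.068,-0.408,0,0.105],
    [0,-0.068,-0.408,0,0.105],
    [0,-0.068,-0.408,0,0.105],
    [0,-0.068,-0.408,0,0.105],
    [0,-0.068,-0.408,0,0.105],
    [0,-0.068,-0.408,0,0.105],
    [0,-0.068,-0.408,0,0.105],
    [0,-0.068,-0.408,0,0.105],
  ],
)

```text
t: 6.3
tool_pos: [0.4743, 0.2615, 0.3069]
tool_rot: [3.135, 0.164, -0.007]
contact_force: [1.1, 0.0, -1.2]
opening: 0.0134
grip_force: 25.2
```

Call:
apply_moves(
  plan=[
    [0,0,0,0.02,0],
    [0,0,0,0.05,0],
    [0,0,0,0.05,0],
    [0,0,0,0.05,0],
  ],
)

```text
t: 6.63
tool_pos: [0.4752, 0.2586, 0.2565]
tool_rot: [3.135, 0.156, -0.011]
contact_force: [-0.0, 0.5, -0.1]
opening: 0.0135
grip_force: 25.1
```

```bash
python3 - <<'E'
from m import *
P=pose();d=shot('wrist'); cv2.imwrite('pics/w4.png',d['img']); print(np.round(P,4).tolist(), np.degrees(np.arctan2(P[1,0],P[0,0])))
d=shot('scene'); cv2.imwrite('pics/s4.png',cv2.resize(d['img'][150:330,340:560],None,fx=2.8,fy=2.8))
E
```

```text
[[0.9951, 0.099, -0.007, 0.4752], [0.099, -0.9951, -0.0029, 0.2586], [-0.0072, 0.0022, -1.0, 0.2565], [0.0, 0.0, 0.0, 1.0]] 5.678884030028151
```

View pics/w4.png

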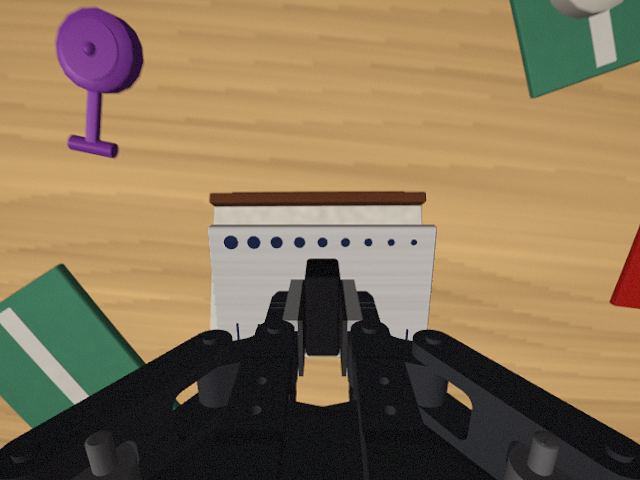

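View pics/s4.png

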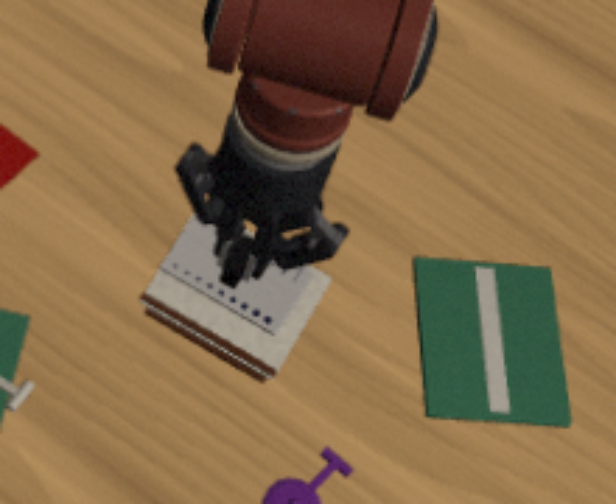

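The plate is square and centred over the deck, parallel to the lip at row 198. Lowering gently.

Call:
apply_moves(
  plan=[
    [0,0,0,0.015,0],
    [0,0,0,0.019,0],
    [0,0,0,0.022,0],
    [0,0,0,0.024,0],
    [0,0,0,0.026,0],
    [0,0,0,0.026,0],
  ],
)

```text
t: 7.23
tool_pos: [0.4764, 0.2603, 0.2345]
tool_rot: [-3.137, -0.158, -0.002]
contact_force: [0.4, 0.4, -0.0]
opening: 0.0136
grip_force: 25.2
```

Call:
apply_moves(
  plan=[
    [0,0,0,0.002,0],
    [0,0,0,0.003,0],
    [0,0,0,0.004,0],
    [0,0,0,0.005,0],
    [0,0,0,0.006,0],
    [0,0,0,0.006,0],
  ],
  newtons=20,
)

```text
t: 7.73
tool_pos: [0.4781, 0.2607, 0.2312]
tool_rot: [-3.136, -0.159, -0.011]
contact_force: [2.6, -1.5, 7.8]
opening: 0.0127
grip_force: 26.6
```

Call:
apply_moves(
  plan=[
    [0,0,0,0.002,0],
    [0,0,0,0.003,0],
    [0,0,0,0.004,0],
    [0,0,0,0.005,0],
    [0,0,0,0.006,0],
    [0,0,0,0.006,0],
  ],
)

```text
t: 8.23
tool_pos: [0.4793, 0.2608, 0.2265]
tool_rot: [-3.136, -0.158, -0.018]
contact_force: [5.6, -1.3, 8.9]
opening: 0.013
grip_force: 27.4
```

```bash
python3 - <<'E'
from m import *
d=shot('wrist'); cv2.imwrite('pics/w5.png',d['img'][150:350,180:460])
E
```

```text
(no output)
```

View pics/w5.png

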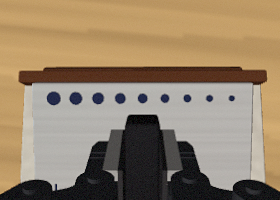

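The plate is pivoting in the grip, with its edge just inside the lip. I'll shift slightly uphill, lower more, then release.

Call:
apply_moves(
  plan=[
    [0,-0.003,0,0.0,0],
    [0,-0.005,0,0.002,0],
    [0,-0.005,0,0.004,0],
    [0,-0.005,0,0.004,0],
    [0.04,-0.005,0,0.002,0],
    [0.05,-0.005,0,0.002,0],
    [0.05,-0.005,0,0.0,0],
    [0.05,-0.005,0,0.0,0],
    [0.05,-0.005,0,-0.04,0],
    [0.05,-0.005,0,-0.08,0],
    [0.05,-0.005,0,-0.12,0],
    [0.05,-0.005,0,-0.15,0],
  ],
)

```text
t: 9.28
tool_pos: [0.4709, 0.2598, 0.3745]
tool_rot: [-3.137, -0.159, -0.002]
contact_force: [0.4, 0.4, -0.8]
opening: 0.0499
grip_force: 0.0
```

```bash
python3 - <<'E'
from m import *
P=pose();print(np.round(P,4).tolist(), np.degrees(np.arctan2(P[1,0],P[0,0])))
d=shot('wrist'); cv2.imwrite('pics/w6.png',d['img'])
tips(d,'stand_seat',.022); tips(d,'gauge_mid',.0478)
r=eyes.outline_of('gauge_mid',d)[0]; q=cloud(d,r['region']); S=np.array([.502,.263,.022]); a=np.radians(5.8)
x=np.array([-np.cos(a)*np.cos(np.radians(25)),-np.sin(a)*np.cos(np.radians(25)),np.sin(np.radians(25))]); z=np.array([np.cos(a)*.4226,np.sin(a)*.4226,.9063]); y=np.cross(z,x)
L=(q-S)@np.c_[x,y,z]; L=L[L[:,2]<.012]; print(np.percentile(L,[1,50,99],axis=0).round(4), rect(L))
A=np.c_[q,np.ones(len(q))][np.argsort(q[:,2])]; B=np.c_[L[:,:2],np.ones(len(L))]; print(np.linalg.lstsq(B,L[:,2],rcond=None)[0])
E
```

```text
[[0.9949, 0.101, 0.0015, 0.4709], [0.1009, -0.9949, 0.0007, 0.2598], [0.0015, -0.0006, -1.0, 0.3745], [0.0, 0.0, 0.0, 1.0]] 5.793872669050106
tip stand_seat 0.65 [323.8 176.1] [[0.5027 0.2626 0.022 ]]
tip gauge_mid 0.63 [320.  210.1] [[0.4773 0.2633 0.0478]]
[[-0.0004 -0.0509 -0.0007]
 [ 0.0335 -0.0011  0.0043]
 [ 0.0633  0.0484  0.006 ]] ('c', array([31.4, -1.1]), 'size', array([105.,  65.]), 'longaxis deg', -89.8)
[-0.00331549 -0.00039562  0.00429911]
```

View pics/w6.png

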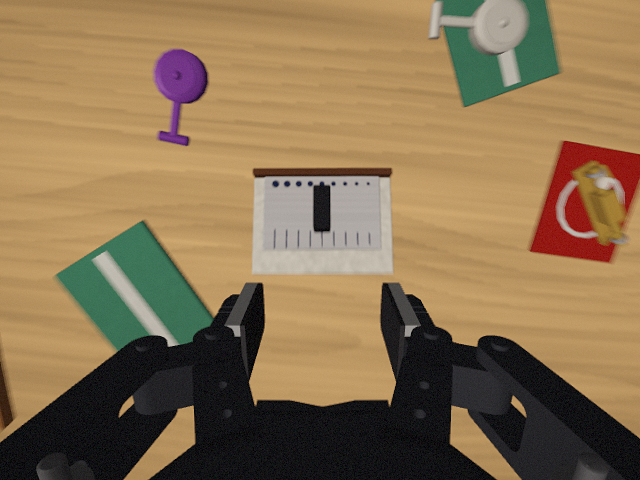

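The gauge lies flat against the lip: about 31–33 mm up the slope, 1 mm off centre, square. Next, the key cup.

Call:
apply_moves(
  plan=[
    [0.085,0.157,0.147,0.08,-1.33],
    [0.085,0.157,0.147,0.08,-1.33],
    [0.085,0.157,0.147,0.08,-1.33],
    [0.085,0.157,0.147,0.08,-1.33],
    [0.085,0.157,0.147,0.08,-1.33],
    [0.085,0.157,0.147,0.08,-1.33],
    [0.085,0.157,0.147,0.08,-1.33],
    [0.085,0.157,0.147,0.08,-1.33],
    [0.085,0.157,0.147,0.08,-1.33],
    [0.085,0.157,0.147,0.08,-1.33],
    [0.085,0.157,0.147,0.08,-1.33],
    [0.085,0.157,0.147,0.08,-1.33],
  ],
)

```text
t: 10.48
tool_pos: [0.6409, 0.1291, 0.288]
tool_rot: [-2.367, -2.06, 0.008]
contact_force: [0.8, 0.1, -0.4]
opening: 0.085
grip_force: 0.0
```

```bash
python3 - <<'E'
from m import *
P=pose();print(np.round(P,4).tolist(), np.degrees(np.arctan2(P[1,0],P[0,0])), np.round(telemetry.get_obs()['q'],2))
d=shot('wrist'); cv2.imwrite('pics/w7.png',d['img'])
reg(d,'keycup_mid',.019);tips(d,'keycup_mid',.014);reg(d,'green_board_top',.006)
np.savez('w7.npz',**{k:d[k] for k in ['img','range_z','K','dist_coeffs','W']})
E
```

```text
[[0.1383, 0.9904, -0.0059, 0.6409], [0.9904, -0.1383, -0.0005, 0.1291], [-0.0013, -0.0058, -1.0, 0.288], [0.0, 0.0, 0.0, 1.0]] 82.04996644970244 [0.09 0.21 1.64 0.   1.3  0.22]
keycup_mid 0.8 [291. 149. 355. 264.] c [643.7 150.1] size [79.  42.8] longaxis deg 84.3 zmed 0.02
keycup_mid 0.77 [495.  20. 566. 150.] c [784.9 207.8] size [76.6 47.5] longaxis deg 81.5 zmed 0.0137
tip keycup_mid 0.63 [531.7 113.8] [[0.7861 0.1921 0.014 ]]
green_board_top 0.72 [236. 137. 422. 314.] c [643.9 128.6] size [109.5  90.6] longaxis deg 26.0 zmed 0.0051
green_board_top 0.36 [109. 340. 256. 415.] c [503.5  13.7] size [109.6  75.7] longaxis deg -2.0 zmed 0.0049
```

View pics/w7.png

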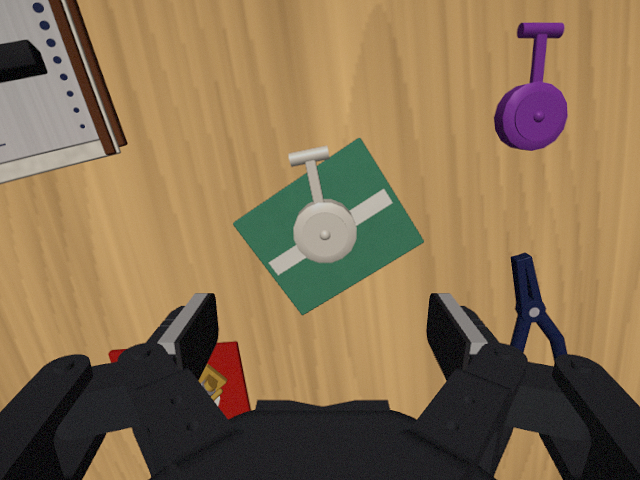

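```bash
python3 - <<'E'
from m import *
d=np.load('w7.npz')
b=at_z(d,[[325,235]],.0255)[0]; t=at_z(d,[[309,157]],.017)[0]; print('bead',b,'tube',t,'len',np.hypot(*(t-b)[:2]),'dir',np.degrees(np.arctan2(*(t-b)[1::-1])))
print('cup rim',at_z(d,[[293,230],[357,230],[325,264]],.018),'pliers',at_z(d,[[513,257],[525,310]],.008))
E
```

```text
bead [0.64201142 0.13250542 0.0255    ] tube [0.63861215 0.18412056 0.017     ] len 0.05172695484052402 dir 93.76794367142881
cup rim [[0.62039732 0.13688637 0.018     ]
 [0.6640169  0.1308246  0.018     ]
 [0.6387947  0.1090967  0.018     ]] pliers [[0.77704081 0.09132866 0.008     ]
 [0.78729975 0.04556532 0.008     ]]
```

Call:
apply_moves(
  plan=[
    [0.085,0.003,0.001,0.03,-0.12],
    [0.085,0.003,0.001,0.06,-0.205],
    [0.085,0.003,0.001,0.09,-0.205],
    [0.085,0.003,0.001,0.109,-0.205],
    [0.085,0.003,0.001,0.109,-0.205],
    [0,0.003,0.001,0.109,-0.205],
    [0,0.003,0.001,0.109,-0.205],
    [0,0.003,0.001,0.109,-0.205],
    [0,0.003,0.001,0.109,-0.205],
    [0,0.003,0.001,0.109,-0.205],
    [0,0.003,0.001,0.109,-0.205],
    [0,0.003,0.001,0.109,-0.205],
  ],
  newtons=25,
)

```text
t: 11.68
tool_pos: [0.6446, 0.1322, 0.1858]
tool_rot: [2.146, 2.29, 0.005]
contact_force: [-1.6, -0.5, 6.3]
opening: 0.0422
grip_force: 25.1
```

Call:
apply_moves(
  plan=[
    [0,0,0,-0.03,0],
    [0,0,0,-0.07,0],
    [0,0,0,-0.11,0],
    [0,0,0,-0.12,0],
    [0,0,0,-0.12,0],
    [0,0,0,-0.12,0],
  ],
)

```text
t: 12.18
tool_pos: [0.6436, 0.1321, 0.3037]
tool_rot: [2.147, 2.291, 0.002]
contact_force: [0.0, 0.5, -0.9]
opening: 0.0417
grip_force: 25.6
```

```bash
python3 - <<'E'
from m import *
P=pose();print(np.round(P,4).tolist(), np.degrees(np.arctan2(P[1,0],P[0,0])), np.round(telemetry.get_obs()['q'],2))
d=shot('wrist'); cv2.imwrite('pics/w8.png',d['img'])
E
```

```text
[[-0.0649, 0.9979, 0.0021, 0.6436], [0.9979, 0.0649, 0.0002, 0.1321], [0.0001, 0.0021, -1.0, 0.3037], [0.0, 0.0, 0.0, 1.0]] 93.72219376109852 [0.09 0.2  1.62 0.   1.31 0.02]
```

View pics/w8.png

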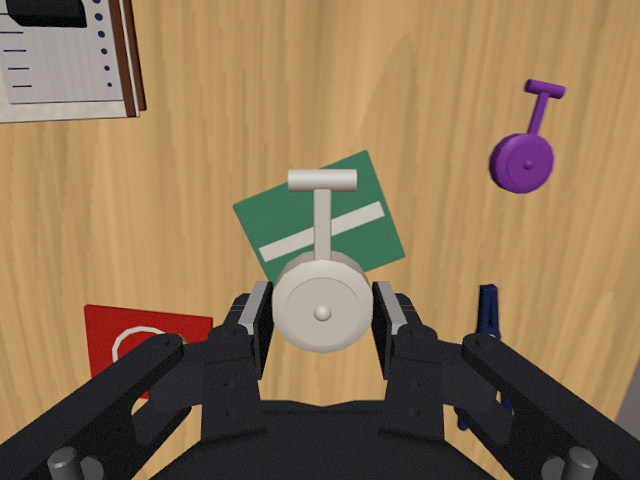

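The cup is held squarely (bead at (323,313), arm pointing forward). Setting it on the cork board.

Call:
apply_moves(
  plan=[
    [0,-0.26,-0.027,0,0],
    [0,-0.26,-0.027,0,0],
    [0,-0.26,-0.027,0,0],
    [0,-0.26,-0.027,0,0],
    [0,-0.26,-0.027,0,0],
    [0,-0.26,-0.027,0,0],
    [0,-0.26,-0.027,0,0],
    [0,-0.26,-0.027,0.03,0],
    [0,-0.26,-0.027,0.065,0],
    [0,-0.26,-0.027,0.095,0],
    [0,-0.26,-0.027,0.105,0],
    [0,-0.26,-0.027,0.11,0],
  ],
)

```text
t: 13.23
tool_pos: [0.6312, -0.1282, 0.1873]
tool_rot: [-2.142, -2.286, 0.006]
contact_force: [-0.6, 0.3, -0.6]
opening: 0.0418
grip_force: 25.6
```

Call:
apply_moves(
  plan=[
    [0,0,0,0.003,0],
    [0,0,0,0.005,0],
    [0,0,0,0.006,0],
    [0,0,0,0.007,0],
    [0,0,0,0.007,0],
    [0,0,0,0.007,0],
  ],
)

```text
t: 13.73
tool_pos: [0.6339, -0.1292, 0.1869]
tool_rot: [2.147, 2.291, 0.001]
contact_force: [0.3, -0.1, 0.6]
opening: 0.0421
grip_force: 25.6
```

Call:
apply_moves(
  plan=[
    [0,0,0,0.001,0],
    [0.06,0,0,0.001,0],
    [0.07,0,0,0.0,0],
    [0.07,0,0,0.0,0],
    [0.085,0,0,0.0,0],
    [0.085,0,0,0.0,0],
    [0.085,0,0,-0.03,0],
    [0.085,0,0,-0.07,0],
    [0.085,0,0,-0.11,0],
    [0.085,0,0,-0.11,0],
  ],
)

```text
t: 14.57
tool_pos: [0.6362, -0.13, 0.3065]
tool_rot: [2.138, 2.282, 0.011]
contact_force: [1.9, 0.1, 2.0]
opening: 0.0848
grip_force: 0.0
```

Call:
apply_moves(
  plan=[
    [0.085,0.134,-0.12,0,1.02],
    [0.085,0.134,-0.12,0,1.02],
    [0.085,0.134,-0.12,0,1.02],
    [0.085,0.134,-0.12,0,1.02],
    [0.085,0.134,-0.12,0,1.02],
    [0.085,0.134,-0.12,0,1.02],
    [0.085,0.134,-0.12,0,1.02],
    [0.085,0.134,-0.12,0,1.02],
    [0.085,0.134,-0.12,0,1.02],
    [0.085,0.134,-0.12,0,1.02],
    [0.085,0.134,-0.12,0,1.02],
  ],
)

```text
t: 15.48
tool_pos: [0.505, -0.0033, 0.2958]
tool_rot: [2.993, 0.956, 0.0]
contact_force: [0.7, 0.2, 0.7]
opening: 0.085
grip_force: 0.0
```

```bash
python3 - <<'E'
from m import *
P=pose();print(np.round(P,4).tolist(), np.degrees(np.arctan2(P[1,0],P[0,0])), np.round(telemetry.get_obs()['q'],2))
d=shot('wrist'); cv2.imwrite('pics/w9.png',d['img'])
np.savez('w9.npz',**{k:d[k] for k in ['img','range_z','K','dist_coeffs','W']})
reg(d,'octave_mid',.011);tips(d,'octave_mid',.018);reg(d,'red_board_top',.006)
q=cloud(d,eyes.outline_of('octave_mid',d)[0]['region']); s=q[q[:,2]>.0255]; print('saddle top',len(s),s.mean(0),*rect(s))
t=shot('top'); tips(t,'keycup_mid',.014,5)
E
```

```text
[[0.8149, 0.5796, 0.0001, 0.505], [0.5796, -0.8149, 0.0, -0.0033], [0.0001, 0.0, -1.0, 0.2958], [0.0, 0.0, 0.0, 1.0]] 35.41944356489575 [-0.15 -0.14  1.99  0.    1.3   0.8 ]
octave_mid 0.7 [307. 176. 339. 297.] c [501.4  -4.8] size [91.2 24. ] longaxis deg 35.0 zmed 0.0244
octave_mid 0.54 [501. 130. 604. 219.] c [ 631.5 -114.6] size [85.2 44.4] longaxis deg -77.3 zmed 0.0195
tip octave_mid 0.55 [322.3 233.2] [[ 0.5053 -0.0026  0.018 ]]
red_board_top 0.61 [223. 131. 407. 314.] c [501.8   3. ] size [110.6  90.5] longaxis deg -2.5 zmed 0.0051
saddle top 1434 [ 5.07570250e-01 -2.11129275e-04  2.84161406e-02] c [503.9  -3. ] size [83.3 15.9] longaxis deg 35.8
tip keycup_mid 0.64 [266.5 162.8] [[0.7923 0.1891 0.014 ]]
tip keycup_mid 0.64 [189.7 262.2] [[0.57   0.3826 0.014 ]]
```

View pics/w9.png

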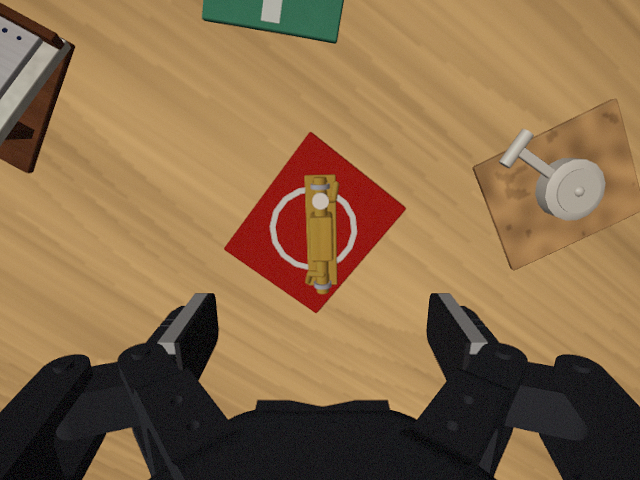

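The octave is square to the gripper (saddle at (320,237)), and the cup rests upright at the middle of the cork board, around (576,190). Gripping the octave.

Call:
apply_moves(
  plan=[
    [0.085,0,0,0.04,0],
    [0.085,0,0,0.08,0],
    [0.085,0,0,0.1,0],
    [0.085,0,0,0.102,0],
    [0.085,0,0,0.102,0],
    [0,0,0,0.102,0],
    [0,0,0,0.102,0],
    [0,0,0,0.102,0],
    [0,0,0,0.102,0],
    [0,0,0,0.102,0],
    [0,0,0,0.102,0],
    [0,0,0,0.102,0],
  ],
  newtons=30,
)

```text
t: 16.83
tool_pos: [0.5054, -0.0033, 0.1947]
tool_rot: [2.993, 0.952, 0.002]
contact_force: [-0.9, 0.6, 3.9]
opening: 0.0148
grip_force: 31.1
```

Call:
apply_moves(
  plan=[
    [0,0,0,0,0],
    [0,0,0,-0.03,0],
    [0,0,0,-0.07,0],
    [0,0,0,-0.11,0],
    [0,0,0,-0.12,0],
    [0,0,0,-0.12,0],
    [0,0,0,-0.12,0],
  ],
)

```text
t: 17.42
tool_pos: [0.5048, -0.0032, 0.3134]
tool_rot: [-2.994, -0.952, -0.0]
contact_force: [-0.4, 0.1, -2.0]
opening: 0.0148
grip_force: 30.6
```

```bash
python3 - <<'E'
from m import *
P=pose();print(np.round(P,4).tolist(), np.degrees(np.arctan2(P[1,0],P[0,0])), np.round(telemetry.get_obs()['q'],2))
d=shot('wrist'); cv2.imwrite('pics/w10.png',d['img'])
d=np.load('w9.npz'); b=at_z(d,[[320,237]],.03)[0]; print('saddle',b,'cup',at_z(d,[[579,191]],.0255))
E
```

```text
[[0.8163, 0.5776, 0.0001, 0.5048], [0.5776, -0.8163, 0.0, -0.0032], [0.0001, 0.0, -1.0, 0.3134], [0.0, 0.0, 0.0, 1.0]] 35.28356278669719 [-0.15 -0.16  1.98  0.    1.33  0.8 ]
saddle [ 0.5050535 -0.0009153  0.03     ] cup [[ 0.63338277 -0.12727276  0.0255    ]]
```

View pics/w10.png

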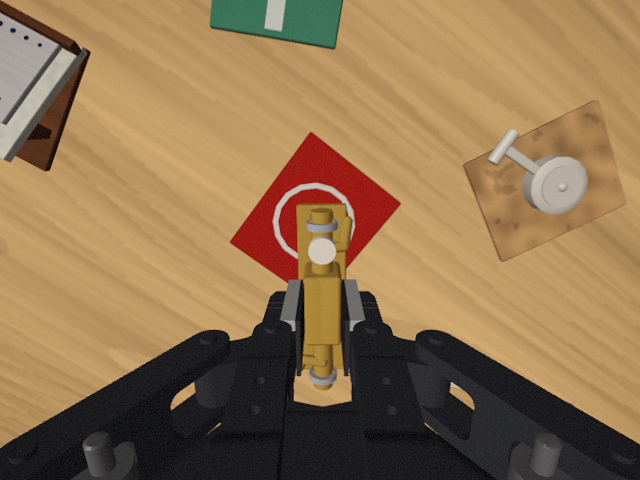

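The octave is held centred and level. Carrying it to the green board at (0.644, 0.128), stripe at 26°.

Call:
apply_moves(
  plan=[
    [0,0.189,-0.027,0,0.16],
    [0,0.189,-0.027,0,0.16],
    [0,0.189,-0.027,0,0.16],
    [0,0.189,-0.027,0,0.16],
    [0,0.189,-0.027,0,0.16],
    [0,0.189,-0.027,0.02,0.16],
    [0,0.189,-0.027,0.06,0.16],
    [0,0.189,-0.027,0.09,0.16],
    [0,0.189,-0.027,0.105,0.16],
    [0,0.189,-0.027,0.11,0.16],
    [0,0.189,-0.027,0.11,0.16],
  ],
)

```text
t: 18.38
tool_pos: [0.6424, 0.1278, 0.2004]
tool_rot: [-3.06, -0.709, 0.009]
contact_force: [0.2, -0.3, -0.3]
opening: 0.0153
grip_force: 30.5
```

Call:
apply_moves(
  plan=[
    [0,0,0,0.004,0],
    [0,0,0,0.006,0],
    [0,0,0,0.008,0],
    [0,0,0,0.009,0],
    [0,0,0,0.009,0],
  ],
)

```text
t: 18.8
tool_pos: [0.644, 0.128, 0.1957]
tool_rot: [3.06, 0.71, 0.002]
contact_force: [-0.3, -0.0, -1.3]
opening: 0.0151
grip_force: 30.5
```

Call:
apply_moves(
  plan=[
    [0,0,0,0.0015,0],
    [0,0,0,0.0015,0],
    [0.04,0,0,0.0015,0],
    [0.05,0,0,0.0,0],
    [0.06,0,0,0.0,0],
    [0.06,0,0,0.0,0],
    [0.06,0,0,-0.03,0],
    [0.06,0,0,-0.07,0],
    [0.06,0,0,-0.11,0],
    [0.06,0,0,-0.11,0],
  ],
)

```text
t: 19.63
tool_pos: [0.6464, 0.1283, 0.3155]
tool_rot: [3.058, 0.709, 0.026]
contact_force: [2.0, 0.6, 1.6]
opening: 0.06
grip_force: 0.0
```

Call:
apply_moves(
  plan=[
    [0.085,-0.122,0.225,0,-1.18],
    [0.085,-0.122,0.225,0,-1.18],
    [0.085,-0.122,0.225,0,-1.18],
    [0.085,-0.122,0.225,0,-1.18],
    [0.085,-0.122,0.225,0,-1.18],
    [0.085,-0.122,0.225,0,-1.18],
    [0.085,-0.122,0.225,0,-1.18],
    [0.085,-0.122,0.225,0,-1.18],
    [0.085,-0.122,0.225,0,-1.18],
    [0.085,-0.122,0.225,0,-1.18],
    [0.085,-0.122,0.225,0,-1.18],
  ],
)

```text
t: 20.55
tool_pos: [0.6331, -0.1281, 0.3045]
tool_rot: [-2.147, -2.293, 0.0]
contact_force: [-0.1, 0.7, 0.7]
opening: 0.0852
grip_force: 0.0
```

```bash
python3 - <<'E'
from m import *
P=pose();print(np.round(P,4).tolist(), np.degrees(np.arctan2(P[1,0],P[0,0])), np.round(telemetry.get_obs()['q'],2))
d=shot('wrist'); cv2.imwrite('pics/w11.png',d['img'])
reg(d,'keycup_mid',.019,1);tips(d,'keycup_mid',.014);reg(d,'octave_mid',.011,1); tips(d,'octave_mid',.018); 
t=shot('top'); reg(t,'octave_mid',.011,2); tips(t,'octave_mid',.018); reg(t,'gauge_mid',.04,1)
E
```

```text
[[-0.0656, 0.9978, -0.0001, 0.6331], [0.9978, 0.0656, 0.0001, -0.1281], [0.0001, -0.0001, -1.0, 0.3045], [0.0, 0.0, 0.0, 1.0]] 93.7633792023663 [-0.31  0.18  1.65  0.    1.31 -0.38]
keycup_mid 0.62 [298. 154. 350. 261.] c [ 633.4 -111.6] size [78.  43.3] longaxis deg -86.3 zmed 0.0201
tip keycup_mid 0.65 [327.2 233.6] [[ 0.6375 -0.1312  0.014 ]]
octave_mid 0.9 [288. 207. 312. 239.] c [641.1 128.3] size [91.2 27.2] longaxis deg 26.4 zmed 0.0203
tip octave_mid 0.77 [300.8 218.4] [[0.6469 0.1201 0.018 ]]
tip octave_mid 0.2 [333.1 156.7] [[0.7905 0.0296 0.018 ]]
gauge_mid 0.63 [221. 284. 268. 317.] c [471.6 261.3] size [100.1  58.7] longaxis deg -86.8 zmed 0.0425
```

View pics/w11.png

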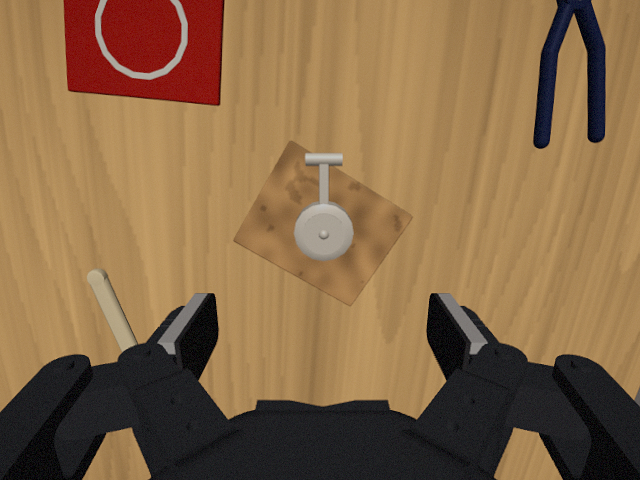

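The cup is centred under the gripper (bead at (323,234)) and the octave lies at 26° on the green board. Gripping the cup.

Call:
apply_moves(
  plan=[
    [0.085,-0.001,0.001,0.04,0],
    [0.085,-0.001,0.001,0.08,0],
    [0.085,-0.001,0.001,0.11,0],
    [0.085,-0.001,0.001,0.119,0],
    [0.085,-0.001,0.001,0.119,0],
    [0,-0.001,0.001,0.119,0],
    [0,-0.001,0.001,0.119,0],
    [0,-0.001,0.001,0.119,0],
    [0,-0.001,0.001,0.119,0],
    [0,-0.001,0.001,0.119,0],
    [0,-0.001,0.001,0.119,0],
    [0,-0.001,0.001,0.119,0],
  ],
  newtons=25,
)

```text
t: 22.0
tool_pos: [0.6355, -0.1291, 0.1893]
tool_rot: [2.145, 2.289, 0.003]
contact_force: [-1.6, 0.6, 6.3]
opening: 0.0408
grip_force: 24.5
```

Call:
apply_moves(
  plan=[
    [0,0,0,0,0],
    [0,0,0,-0.03,0],
    [0,0,0,-0.07,0],
    [0,0,0,-0.11,0],
    [0,0,0,-0.12,0],
    [0,0,0,-0.12,0],
    [0,0,0,-0.12,0],
  ],
)

```text
t: 22.58
tool_pos: [0.6344, -0.1287, 0.3072]
tool_rot: [2.146, 2.291, 0.002]
contact_force: [0.1, 0.8, -1.4]
opening: 0.041
grip_force: 25.4
```

```bash
python3 - <<'E'
from m import *
P=pose();print(np.round(P,4).tolist())
d=shot('wrist'); tips(d,'keycup_mid',.132,2)
E
```

```text
[[-0.065, 0.9979, 0.0026, 0.6344], [0.9979, 0.065, -0.0008, -0.1287], [-0.001, 0.0025, -1.0, 0.3072], [0.0, 0.0, 0.0, 1.0]]
tip keycup_mid 0.84 [321.6 299.4] [[ 0.6349 -0.1289  0.132 ]]
tip keycup_mid 0.28 [136.9  29.3] [[ 0.5607 -0.0255  0.132 ]]
```

Call:
apply_moves(
  plan=[
    [0,0.14,-0.124,0,0],
    [0,0.14,-0.124,0,0],
    [0,0.14,-0.124,0,0],
    [0,0.14,-0.124,0,0],
    [0,0.14,-0.124,0,0],
    [0,0.14,-0.124,0.02,0],
    [0,0.14,-0.124,0.06,0],
    [0,0.14,-0.124,0.09,0],
    [0,0.14,-0.124,0.105,0],
    [0,0.14,-0.124,0.112,0],
    [0,0.14,-0.124,0.112,0],
  ],
)

```text
t: 23.6
tool_pos: [0.4996, 0.0032, 0.1904]
tool_rot: [-2.143, -2.287, 0.007]
contact_force: [-0.6, 0.2, -0.0]
opening: 0.0411
grip_force: 28.0
```

Call:
apply_moves(
  plan=[
    [0,0,0,0.002,0],
    [0,0,0,0.004,0],
    [0,0,0,0.006,0],
    [0,0,0,0.007,0],
    [0,0,0,0.007,0],
  ],
)

```text
t: 24.02
tool_pos: [0.5018, 0.0029, 0.1888]
tool_rot: [-2.147, -2.291, 0.002]
contact_force: [-7.3, 1.9, 14.1]
opening: 0.0407
grip_force: 30.1
```

Call:
apply_moves(
  plan=[
    [0,0,0,-0.005,0],
    [0,0,0,-0.005,0],
    [0.06,0,0,-0.005,0],
    [0.075,0,0,-0.005,0],
    [0.085,0,0,-0.005,0],
    [0.085,0,0,-0.005,0],
    [0.085,0,0,-0.04,0],
    [0.085,0,0,-0.08,0],
    [0.085,0,0,-0.12,0],
    [0.085,0,0,-0.16,0],
    [0.085,0,0,-0.2,0],
    [0.085,0,0,-0.25,0],
  ],
)

```text
t: 25.02
tool_pos: [0.5009, 0.003, 0.4298]
tool_rot: [-2.148, -2.292, 0.001]
contact_force: [0.7, -0.7, 0.4]
opening: 0.0852
grip_force: 0.0
```

```bash
python3 - <<'E'
from m import *
P=pose();print(np.round(P,4).tolist())
d=shot('wrist'); cv2.imwrite('pics/w12.png',d['img'])
for t,z in [('keycup_mid',.019),('octave_mid',.011),('green_board_top',.006),('red_board_top',.006)]: reg(d,t,z,2)
tips(d,'keycup_mid',.014);tips(d,'octave_mid',.018)
E
```

```text
[[-0.065, 0.9979, -0.0006, 0.5009], [0.9979, 0.065, 0.0001, 0.003], [0.0001, -0.0006, -1.0, 0.4298], [0.0, 0.0, 0.0, 1.0]]
keycup_mid 0.88 [308. 147. 343. 218.] c [502.4  21.5] size [76.  41.7] longaxis deg -86.3 zmed 0.0201
keycup_mid 0.74 [592.   0. 639.  62.] c [781.9 188.7] size [56.1 44.9] longaxis deg 44.8 zmed 0.0146
octave_mid 0.81 [429.  60. 514. 115.] c [645.1 129.1] size [92.9 24.4] longaxis deg 25.1 zmed 0.0245
green_board_top 0.78 [404.  21. 528. 149.] c [643.5 127.6] size [111.3  90.7] longaxis deg 25.5 zmed 0.0053
green_board_top 0.38 [270. 152. 377. 237.] c [501.3   3.2] size [109.4  88.8] longaxis deg -2.2 zmed 0.0051
red_board_top 0.82 [272. 150. 376. 238.] c [501.3   3.8] size [109.5  89.9] longaxis deg -2.4 zmed 0.0051
tip keycup_mid 0.98 [324.5 200. ] [[0.5038 0.0013 0.014 ]]
tip keycup_mid 0.97 [617.4  35.7] [[0.7859 0.1886 0.014 ]]
tip octave_mid 0.87 [472.   84.5] [[0.6427 0.1285 0.018 ]]
```

View pics/w12.png

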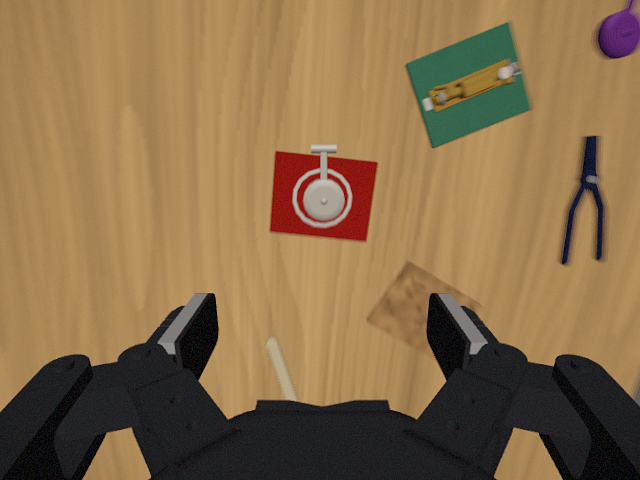

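The cup is centred in the ring at (324,198) and the octave lies along the stripe at (472,86), both within about 3 mm. The gauge stayed on the slope in the last top view. Handing in.

```bash
python3 -c "
from station import ctrl; print(ctrl.finish_job())"
```

```text
the job is handed in; nothing more can be done
None
```

The job is handed in, no verdict returned: by my last measurements the gauge is flat against the lip, the octave mechanism is along the green board's stripe and the key cup is in the red board's ring (both within about 3 mm of centre), all let go, with the pliers and burnisher untouched, at about 25 s of the 112 s limit.

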